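# Seat the shaker in the spice carousel and bring it to the front

## Task

Pick up the domed shaker that stands beside the spice carousel (not those behind the sink) and, where the carousel's empty bay now stands, press it down into that bay until the sprung seat under it is fully down. Then turn the carousel by the shaker until that bay points at the arrow mark on the fixed foot, and finish while still gripping the seated shaker so that the turntable is held still. Keep the shaker upright and leave the other things on the worktop where they are.

Things in the scene. Friction and masses are not known exactly. Their poses are not given: they have to be found in the camera images.
- shaker: loose salt shaker with a domed metal cap, 90 mm tall; round body of 44 mm diameter up to 66 mm height, then the cap of 34 mm diameter; 0.1 kg. It stands upright on the open worktop left or right of the carousel; look-alikes behind the sink by the tap are fixed. Origin: centre of its underside, z up along it. Grip it by the body.
- carousel: fixed round wooden foot of the spice carousel, 224 mm diameter, 14 mm high, with a 44 mm wide tongue that sticks out to 150 mm from the turning axis on the front side and carries a small raised arrow (V-shaped ridge). Origin: on the turning axis, on the worktop; the tongue lies along its -x axis. The foot cannot move; the turntable turns on it.
- bay (a point): the empty bay: centre of its floor, where the top of the sprung seat lies when fully down (42 mm above the worktop, 85 mm from the axis). It turns with the turntable. The collar is a steel ring of 52 mm inner diameter, flared to about 60 mm at the mouth, its top 22 mm above this point. A fully seated shaker has its origin here.
- front_mark (a point): fixed point where bay must come: 85 mm from the axis towards the arrow, 42 mm above the worktop
- turntable (a joint): turn of the turntable, rad, counter-clockwise from above; 0 = the empty bay at the arrow (2 pi is the same place). It turns freely both ways without stops, with light friction (about 0.06 N m), and stays where it is left.
- seat (a joint): how far the sprung seat, a black round pad in the empty bay, is pushed down, m: 0 = up (top at 54 mm above the worktop), 0.012 = fully down on its stop. It is stiff: it takes about 6 N to start and 8 N to push home, more than the shaker's weight, and it stays down where it is pushed.
- herb_bottle: bystander: corked glass bottle, 63 mm diameter, 137 mm tall, origin at the underside
- tin: bystander: food tin, 76 mm diameter, 58 mm tall, origin at the underside
- cup: bystander: brown cup without handle, 73 mm diameter, 62 mm tall, origin at the underside
- tea_box: bystander: carton, 73 x 126 x 93 mm, origin at the underside
- peeler: bystander: vegetable peeler lying flat, 129 mm long, origin at the underside
- hub (a point): top of the low steel knob (44 mm diameter, 48 mm high) in the middle of the turntable, a wooden disc of 240 mm diameter, top at 28 mm. Round it stand four round steel bays, 85 mm from the axis, 90 degrees apart: three hold spice jars (45 mm diameter, tops at 134 mm) that are clipped in and turn with the disc; the fourth is empty.

How it is judged:
On the way, in this order (a step that is already met when the one before it is completed fails the run):
1. the shaker is gripped and lifted clear of the worktop (height (world z) of shaker above 0.04 m and contact force between the fingers and shaker above 1 N), for 0.2 s.
2. the shaker stands in the empty bay, pressed by the fingers until the seat is fully down, before the bay has been turned to the front (value of joint seat above 0.0105 m and horizontal distance between shaker and bay below 0.008 m and height (world z) of shaker below 0.046 m and contact force between the fingers and shaker above 1 N and horizontal distance between bay and front_mark above 0.04 m), for 0.1 s.
At the end, for the whole second after the job is handed in: the bay with the shaker is within 12 mm of the front mark (about 8 degrees) and the turntable is still (under 0.05 rad/s), the shaker stands upright in the bay (centre within 8 mm, seat at least 8.5 mm down), and the fingers still grip the shaker with more than 1 N (horizontal distance between bay and front_mark below 0.012 m and horizontal distance between shaker and bay below 0.008 m and height (world z) of shaker below 0.048 m and value of joint seat above 0.0085 m and angle between shaker's own z axis and vertical below 0.2 rad and contact force between the fingers and shaker above 1 N and velocity of joint turntable between -0.05 and 0.05 rad/s); the arm keeps its last pose, push and grip.
It fails at once if the shaker is tipped by more than about 35 degrees (angle between shaker's own z axis and vertical above 0.6 rad).
It fails at once if another thing on the worktop is moved by more than 30 mm (distance of any of herb_bottle, tin, cup, tea_box, peeler from where it was at the start of the episode above 0.03 m).
It also fails if it takes over 54 s, if anything falls off the work surface, if the arm or the gripper's body presses on something with over 40 N, if the wrist force passes 120 N, or if a joint passes its speed limit or range.

## Robot

A 7-joint arm with a two-finger parallel gripper is mounted at the origin on a cart in front of the work surface, level with it; the furniture and walls round the work are solid. World frame = base frame: x ahead of the robot, y to its left, z up, the work surface at z = 0. Lengths are in m, angles in rad, forces in N, time in s.
With the tool pointing down it reaches from about 0.35 to 0.9 m from the base axis. Payload 7.2 kg.
Tool frame: the origin (TCP) lies on the centre line of the jaws, within the pads' length; the fingertips stand 8 mm ahead of it and the grasp point (between the pads) lies 11 mm behind it; z points along the fingers, y is the line along which they close (so a half turn about z gives the same grasp; the last joint's range is limited). The gripper opens to 85 mm and grips with 20 to 120 N. Pads are 22 mm wide; open, the fingers measure 114 mm over their backs; the gripper's body (76 mm by 85 mm) begins 54 mm behind the grasp point. The pads swing forward as they close: fully open they stand 13 mm farther back than shut.
Start: joints at [1.058, 0.411, -0.013, 1.596, 0.006, 1.134, -0.082], TCP at [0.269, -0.564, 0.239] pointing down, gripper open.
Joint ranges: [-2.95, 2.95], [-0.29, 1.99], [-1.47, 1.44], [0.14, 2.54], [-1.03, 4.17], [0.13, 1.85], [-2.86, 2.86]. Speed limits (rad/s): [2.39, 2.39, 3.01, 3.01, 3.14, 3.14, 3.14].

## Interface

Orientations are given as [roll, pitch, yaw] about the fixed x, y, z axes, in that order (R = Rz(yaw) Ry(pitch) Rx(roll)).
In Python, from rig import env, cams, spot_in gives the robot as it stands. The module is installed in compiled form; this text tells all that it offers.
- The arm moves only by the tool jog_arm, never from a script. Its argument "increments" is a list that holds one entry, the list of rows, each a list of 6 numbers: the shift along the tool's x, y, z in m, then the turn, a rotation vector about the tool's x, y, z in rad. A call has exactly 5 rows; each row shifts and turns the commanded pose from where the row before left it, along the tool's axes as they then stand; what a row does not reach is not made up. A row lasts 1/10 s, in which the tool goes at most 50 mm and 8.59 degrees, less where a joint would pass 70% of its speed; a pose out of reach is approached as far as the arm can. A call with a gripper value outside its range is refused whole. "gripper" is the finger opening in m, from 0 to 0.0854, set as the call begins (left out, the last holds). The fingers move at their own pace and stop on an object; the grip force is fixed at half the most. Time passes only in rows, so rows that do not move let the fingers close, or fill a call up. It gives the time, the measured TCP pose, the force, the opening and the grip force at its end, in the units of the state.
- env.read_state(): the state, without advancing time (a new reading comes with each control period).
- cams.get_image(name): name is "side" or "top"; returns a dict with "img" (400x640x3 uint8, blue, green, red), "fx", "fy", "cx", "cy" (pixels), "rvec" (rotation vector, rad) and "tvec" (3), from world to camera coordinates, as OpenCV has them. Camera axes: x right, y down, z forward; pixel columns grow to the right and rows downward; lengths in m; the calibration is good to about 2 mm. A picture is of the moment at which its call begins. There is no depth.
- env.sign_off(): hands the job in; it is judged then, once.
Trained networks look in the newest picture that a camera, given by its name, has taken for a name from the list of things; names that differ only in an ending like _2 or _b are one class to them, and where a whole thing is asked for, a point or a joint stands for the part that bears it (a point fixed in the world has none). Each returns a list of dicts, best first, with "confidence" (0 to 1); they miss things now and then, are a little off and sometimes report something else, mostly with a low value. They report only what shows in the picture. A call takes as long as a camera call.
- spot_in(camera, target): "position" ([x, y, z] in m, in world coordinates, good to about 4 mm: the middle of the surface that is visible of it).
The state is a dict: "t": time; "joints": joint angles; "joint_vel": joint speeds; "tau": joint torques, N m; "eef_pos": TCP position; "eef_rot": TCP orientation; "wrist_force": force on the tool from outside, world axes, zero at the start; "ft_torque": the same for the moment, N m; "finger_gap": finger opening in m; "finger_force": force on a finger pad.
Only numpy, scipy, OpenCV 4.12 (cv2) and the standard library are available. Lean on these libraries where they do the work, as an engineer would, in place of code of your own. Each camera call takes 0.05 s, during which the arm holds its last target. There are 200 camera calls.

## Working session

There is one attempt and no reset: what is moved stays moved. The work goes in short steps, Python scripts to look and compute and a tool call to move; the robot and the scene stay as the last step left them, time stands still between calls to the robot, and variables do not carry over. Pictures are saved under pics/ and viewed, at most 10 in all, crops included, and the job is handed in when it is done.

Besides the shell and the picture viewer there is one more tool, called after ">>>" in YAML: its name, and indented under it one key for each argument. jog_arm: Moves the arm, as the interface text tells. Its arguments: {"type":"object","properties":{"increments":{"type":"array","items":{"type":"array","items":{"type":"array","items":{"type":"number"}}}},"gripper":{"type":"number"}},"required":["increments"]}

```bash
mkdir -p pics; cat > h.py <<'E'
import numpy as np, cv2
from rig import env, cams, spot_in
def cam(n):
    d=cams.get_image(n); K=np.array([[d['fx'],0,d['cx']],[0,d['fy'],d['cy']],[0,0,1.]])
    R=cv2.Rodrigues(np.array(d['rvec'],float))[0]; t=np.array(d['tvec'],float).ravel()
    return d['img'],K,R,t
def ray(c,u,v):
    _,K,R,t=c; o=-R.T@t; d=R.T@np.linalg.inv(K)@[u,v,1.]; return o,d
def at_z(c,u,v,z):
    o,d=ray(c,u,v); return o+d*(z-o[2])/d[2]
def tri(c1,p1,c2,p2):
    P=[c[1]@np.c_[c[2],c[3]] for c in (c1,c2)]
    X=cv2.triangulatePoints(P[0],P[1],np.array(p1,float).reshape(2,1),np.array(p2,float).reshape(2,1)).ravel(); return X[:3]/X[3]
def proj(c,X):
    p=c[1]@(c[2]@np.array(X)+c[3]); return p[:2]/p[2]
E
python3 - <<'E'
from h import *
for n in ('side','top'):
    c=cam(n); cv2.imwrite(f'pics/{n}0.png',c[0]); print(n,-c[2].T@c[3])
    for k in ('shaker','carousel','bay','hub','herb_bottle','tin','cup','tea_box','peeler'):
        print(k,[(np.round(r['position'],3).tolist(),round(r['confidence'],2)) for r in spot_in(n,k)][:3])
s=env.read_state();print({k:np.round(s[k],3).tolist() for k in s})
E
```

```text
side [0.07170961 0.42737344 1.3202682 ]
shaker [([0.526, 0.015, 0.025], 0.56), ([0.545, 0.246, 0.069], 0.52)]
carousel [([0.518, 0.017, 0.026], 0.76)]
bay [([0.522, 0.017, 0.028], 0.76)]
hub [([0.525, 0.017, 0.03], 0.66)]
herb_bottle [([0.414, -0.284, 0.053], 0.75)]
tin [([0.417, 0.272, 0.054], 0.93)]
cup [([0.557, 0.382, 0.032], 0.66)]
tea_box [([0.401, -0.458, 0.066], 0.73), ([0.527, 0.015, 0.028], 0.15)]
peeler [([0.439, 0.412, 0.017], 0.49)]
top [ 0.41218176 -0.05203506  1.17395947]
shaker [([0.547, 0.237, 0.076], 0.59)]
carousel [([0.52, 0.014, 0.029], 0.68)]
bay [([0.519, 0.012, 0.03], 0.71)]
hub []
herb_bottle [([0.416, -0.289, 0.053], 0.62)]
tin [([0.426, 0.267, 0.049], 0.96)]
cup [([0.549, 0.392, 0.032], 0.89)]
tea_box [([0.41, -0.474, 0.067], 0.76)]
peeler [([0.439, 0.407, 0.014], 0.66)]
{'t': 1.0, 'joints': [1.058, 0.411, -0.013, 1.596, 0.006, 1.134, -0.082], 'joint_vel': [-0.001, 0.0, -0.001, 0.001, -0.001, 0.001, 0.001], 'tau': [0.0, -60.043, 0.681, -29.975, 0.014, 0.002, 0.0], 'eef_pos': [0.269, -0.564, 0.239], 'eef_rot': [3.142, -0.0, 0.445], 'wrist_force': [0.347, -0.404, 0.327], 'ft_torque': [-0.004, 0.006, -0.05], 'finger_force': 0.0, 'finger_gap': 0.086}
```

View pics/side0.png

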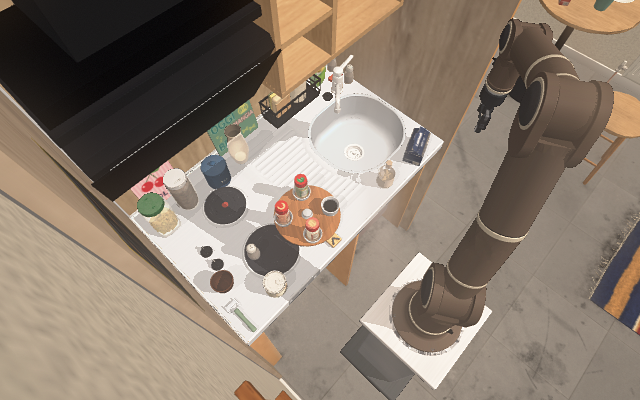

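View pics/top0.png

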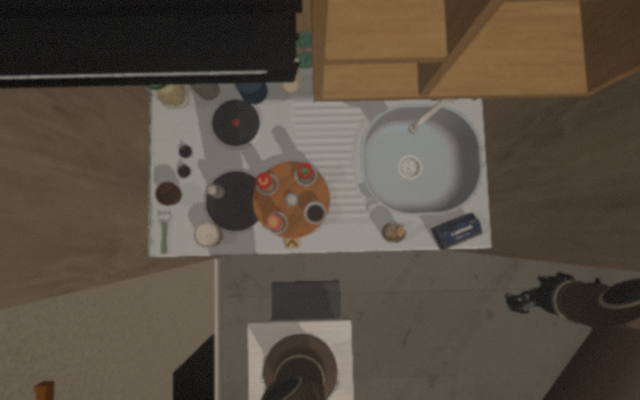

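The side view has the shaker at about (253,251), the empty bay at (330,205) and the arrow at (334,240). In the top view they are at (216,190), (316,212) and (292,241). I'll zoom in for accurate pixels.

```bash
python3 - <<'E'
import cv2,numpy as np
a=cv2.imread('pics/side0.png')[165:285,205:365]; b=cv2.imread('pics/top0.png')[150:260,190:350]
b=np.clip(b.astype(float)*1.5,0,255).astype('uint8')
f=lambda x:cv2.resize(x,None,fx=5,fy=5,interpolation=cv2.INTER_CUBIC)
cv2.imwrite('pics/s1.png',f(a)); cv2.imwrite('pics/t1.png',f(b))
E
```

```text
(no output)
```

View pics/s1.png

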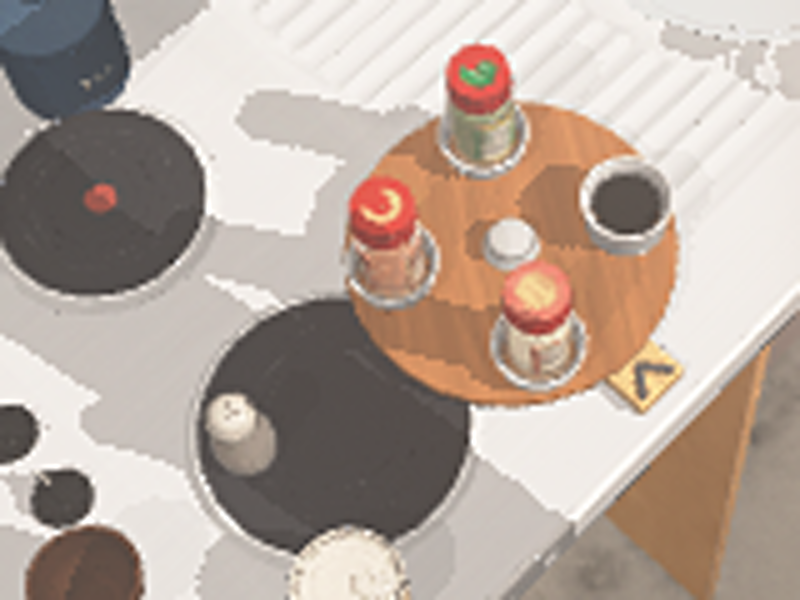

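View pics/t1.png

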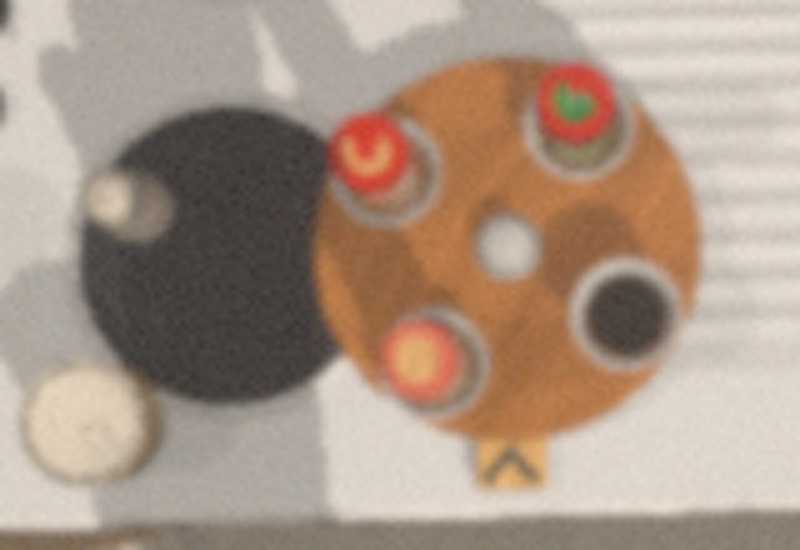

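```bash
python3 - <<'E'
from h import *
S=cam('side');T=cam('top')
s=lambda x,y:(205+x/5-.4,165+y/5-.4); t=lambda x,y:(190+x/5-.4,150+y/5-.4)
P=dict(cap=((232,408),(106,196)),bay=((626,197),(626,313)),hub=((512,235),(508,243)),disc=((514,253),(508,247)),arrow=((648,372),(512,463)))
X={}
for k,(a,b) in P.items():
    x=X[k]=tri(S,s(*a),T,t(*b)); print(k,x.round(4),'reproj',(proj(S,x)-s(*a)).round(2),(proj(T,x)-t(*b)).round(2))
for k,z in (('cap',.09),('bay',.064),('hub',.048),('disc',.028),('arrow',.016)):
    print(k,'side@z',at_z(S,*s(*P[k][0]),z).round(4)[:2],'top@z',at_z(T,*t(*P[k][1]),z).round(4)[:2])
E
```

```text
cap [0.5523 0.2437 0.0933] reproj [-0.08 -0.03] [0.06 0.09]
bay [ 0.4786 -0.0564  0.0652] reproj [0.05 0.01] [-0.04 -0.06]
hub [0.5237 0.0136 0.0454] reproj [-0.08 -0.02] [0.06 0.09]
disc [0.523  0.0147 0.0185] reproj [-0.33 -0.07] [0.26 0.37]
arrow [0.3904 0.0156 0.0179] reproj [-0.07 -0.01] [0.05 0.07]
cap side@z [0.5533 0.2431] top@z [0.553  0.2448]
bay side@z [ 0.4791 -0.0568] top@z [ 0.4785 -0.0566]
hub side@z [0.5225 0.0143] top@z [0.5237 0.0137]
disc side@z [0.5186 0.0171] top@z [0.5232 0.0149]
arrow side@z [0.3907 0.0149] top@z [0.3906 0.0159]
```

```bash
cat >> h.py <<'E'
from scipy.spatial.transform import Rotation as Ro
def plan(path,p=None,rot=None):
    """path: list of (xyz, yaw, rows); prints rows in tool axes (tool kept pointing down)"""
    s=env.read_state(); p=np.array(s['eef_pos'] if p is None else p); R=Ro.from_euler('xyz',s['eef_rot'] if rot is None else rot)
    out=[]
    for q,yaw,n in path:
        q=np.array(q); G=Ro.from_euler('xyz',[np.pi,0,yaw]); w=(R.inv()*G).as_rotvec()/n; d=(q-p)/n
        for i in range(n):
            out.append(np.r_[R.inv().apply(d),w].round(4)+0.); R=R*Ro.from_rotvec(w)
        p=q
    while len(out)%5: out.append(np.zeros(6))
    for i in range(0,len(out),5): print('[['+','.join('['+','.join('%g'%v for v in r)+']' for r in out[i:i+5])+']]')
E
python3 - <<'E'
from h import *
plan([([.553,.244,.2],1.95,20)])
E
```

```text
[[[0.0302,-0.0304,0.002,0,0,-0.0753],[0.0324,-0.028,0.002,0,0,-0.0753],[0.0344,-0.0255,0.002,0,0,-0.0753],[0.0362,-0.0228,0.002,0,0,-0.0753],[0.0379,-0.02,0.002,0,0,-0.0753]]]
[[[0.0393,-0.0171,0.002,0,0,-0.0753],[0.0404,-0.0141,0.002,0,0,-0.0753],[0.0414,-0.0111,0.002,0,0,-0.0753],[0.0421,-0.0079,0.002,0,0,-0.0753],[0.0426,-0.0047,0.002,0,0,-0.0753]]]
[[[0.0428,-0.0015,0.002,0,0,-0.0753],[0.0428,0.0017,0.002,0,0,-0.0753],[0.0425,0.0049,0.002,0,0,-0.0753],[0.0421,0.0081,0.002,0,0,-0.0753],[0.0413,0.0112,0.002,0,0,-0.0753]]]
[[[0.0404,0.0143,0.002,0,0,-0.0753],[0.0392,0.0173,0.002,0,0,-0.0753],[0.0378,0.0202,0.002,0,0,-0.0753],[0.0361,0.023,0.002,0,0,-0.0753],[0.0343,0.0256,0.002,0,0,-0.0753]]]
```

>>> jog_arm:
  increments:
    - [[0.0302, -0.0304, 0.002, 0, 0, -0.0753], [0.0324, -0.028, 0.002, 0, 0, -0.0753], [0.0344, -0.0255, 0.002, 0, 0, -0.0753], [0.0362, -0.0228, 0.002, 0, 0, -0.0753], [0.0379, -0.02, 0.002, 0, 0, -0.0753]]
  gripper: 0.085

```text
t: 1.6
eef_pos: [0.3402, -0.3606, 0.2294]
eef_rot: [3.141, 0.0, 0.824]
wrist_force: [0.9, -0.5, -0.1]
finger_gap: 0.0851
finger_force: 0.0
```

>>> jog_arm:
  increments:
    - [[0.0393, -0.0171, 0.002, 0, 0, -0.0753], [0.0404, -0.0141, 0.002, 0, 0, -0.0753], [0.0414, -0.0111, 0.002, 0, 0, -0.0753], [0.0421, -0.0079, 0.002, 0, 0, -0.0753], [0.0426, -0.0047, 0.002, 0, 0, -0.0753]]

```text
t: 2.1
eef_pos: [0.4114, -0.1586, 0.2196]
eef_rot: [3.141, 0.0, 1.201]
wrist_force: [-0.1, 0.0, 0.2]
finger_gap: 0.0849
finger_force: 0.0
```

>>> jog_arm:
  increments:
    - [[0.0428, -0.0015, 0.002, 0, 0, -0.0753], [0.0428, 0.0017, 0.002, 0, 0, -0.0753], [0.0425, 0.0049, 0.002, 0, 0, -0.0753], [0.0421, 0.0081, 0.002, 0, 0, -0.0753], [0.0413, 0.0112, 0.002, 0, 0, -0.0753]]

```text
t: 2.6
eef_pos: [0.4823, 0.0435, 0.2096]
eef_rot: [3.141, 0.0, 1.577]
wrist_force: [0.9, -0.4, 1.1]
finger_gap: 0.0852
finger_force: 0.0
```

>>> jog_arm:
  increments:
    - [[0.0404, 0.0143, 0.002, 0, 0, -0.0753], [0.0392, 0.0173, 0.002, 0, 0, -0.0753], [0.0378, 0.0202, 0.002, 0, 0, -0.0753], [0.0361, 0.023, 0.002, 0, 0, -0.0753], [0.0343, 0.0256, 0.002, 0, 0, -0.0753]]

```text
t: 3.1
eef_pos: [0.5532, 0.2455, 0.1992]
eef_rot: [3.141, 0.0, 1.953]
wrist_force: [1.0, 0.1, 0.1]
finger_gap: 0.0849
finger_force: 0.0
```

```bash
python3 - <<'E'
from h import *
s=env.read_state();print({k:np.round(s[k],3).tolist() for k in ('t','eef_pos','eef_rot','joints')})
plan([([.553,.244,.13],1.95,4),([.553,.244,.037],1.95,6)])
E
```

```text
{'t': 3.1, 'eef_pos': [0.553, 0.246, 0.199], 'eef_rot': [3.141, 0.0, 1.953], 'joints': [-0.023, 0.499, -0.662, 1.66, 0.337, 1.1, -0.398]}
[[[-0.0003,-0.0002,0.0173,0.0001,0.0001,0.0008],[-0.0003,-0.0002,0.0173,0.0001,0.0001,0.0008],[-0.0003,-0.0002,0.0173,0.0001,0.0001,0.0008],[-0.0003,-0.0002,0.0173,0.0001,0.0001,0.0008],[0,0,0.0155,0,0,0]]]
[[[0,0,0.0155,0,0,0],[0,0,0.0155,0,0,0],[0,0,0.0155,0,0,0],[0,0,0.0155,0,0,0],[0,0,0.0155,0,0,0]]]
```

>>> jog_arm:
  increments:
    - [[-0.0005, 0, 0.02, 0, 0, 0], [-0.0005, 0, 0.02, 0, 0, 0], [0, 0, 0.02, 0, 0, 0], [0, 0, 0.02, 0, 0, 0], [0, 0, 0.018, 0, 0, 0]]

```text
t: 3.6
eef_pos: [0.553, 0.2429, 0.1003]
eef_rot: [-3.141, 0.0, 1.951]
wrist_force: [1.0, 0.8, 0.3]
finger_gap: 0.0851
finger_force: 0.0
```

>>> jog_arm:
  increments:
    - [[0, 0, 0.016, 0, 0, 0], [0, 0, 0.016, 0, 0, 0], [0, 0, 0.016, 0, 0, 0], [0, 0, 0.01, 0, 0, 0], [0, 0, 0.006, 0, 0, 0]]

```text
t: 4.1
eef_pos: [0.5527, 0.243, 0.0362]
eef_rot: [-3.141, 0.0, 1.951]
wrist_force: [0.7, -0.7, 0.6]
finger_gap: 0.085
finger_force: 0.0
```

```bash
python3 - <<'E'
from h import *
a=cam('side')[0][205:285,215:305]; b=cam('top')[0][160:240,180:270]
f=lambda x:cv2.resize(x,(400,356),interpolation=cv2.INTER_CUBIC)
cv2.imwrite('pics/g1.png',np.hstack([f(a),f(b)]))
E
```

```text
(no output)
```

View pics/g1.png

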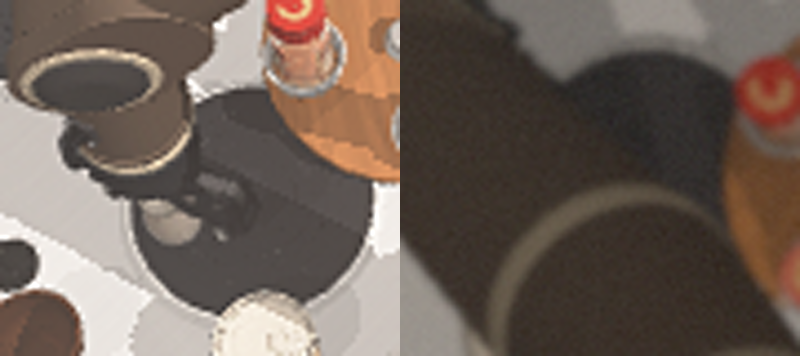

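The side crop shows the shaker at crop (172,222), standing undisturbed between the open fingers. Its near finger is at (215,205), and the top view is blocked by the arm. Next I close the gripper.

>>> jog_arm:
  increments:
    - [[0, 0, 0, 0, 0, 0], [0, 0, 0, 0, 0, 0], [0, 0, 0, 0, 0, 0], [0, 0, 0, 0, 0, 0], [0, 0, 0, 0, 0, 0]]
  gripper: 0.02

```text
t: 4.7
eef_pos: [0.5536, 0.2433, 0.0385]
eef_rot: [3.14, 0.0, 1.951]
wrist_force: [0.0, -1.7, 6.7]
finger_gap: 0.0378
finger_force: 59.3
```

>>> jog_arm:
  increments:
    - [[0, 0, 0, 0, 0, 0], [0, 0, 0, 0, 0, 0], [0, 0, -0.004, 0, 0, 0], [0, 0, -0.006, 0, 0, 0], [0, 0, -0.01, 0, 0, 0]]

```text
t: 5.2
eef_pos: [0.5526, 0.2429, 0.0575]
eef_rot: [-3.141, 0.0, 1.951]
wrist_force: [-0.1, 0.2, -0.4]
finger_gap: 0.0381
finger_force: 59.6
```

>>> jog_arm:
  increments:
    - [[0, 0, -0.02, 0, 0, 0], [0, 0, -0.02, 0, 0, 0], [0, 0, -0.02, 0, 0, 0], [0, 0, -0.02, 0, 0, 0], [0, 0, -0.02, 0, 0, 0]]

```text
t: 5.7
eef_pos: [0.5529, 0.2432, 0.1589]
eef_rot: [3.141, -0.0, 1.951]
wrist_force: [0.9, 0.2, -0.0]
finger_gap: 0.0378
finger_force: 59.6
```

```bash
python3 - <<'E'
from h import *
S=cam('side'); s=env.read_state(); p=np.array(s['eef_pos']); print(p,s['finger_gap'],s['finger_force'])
u,v=proj(S,p-[0,0,.03]).astype(int); print(u,v,'proj tcp',proj(S,p),'bottom if z-0.035',proj(S,p-[0,0,.035]))
a=S[0][v-50:v+30,u-40:u+40]; print('crop origin',u-40,v-50,'x7')
cv2.imwrite('pics/g2.png',cv2.resize(a,None,fx=7,fy=7,interpolation=cv2.INTER_CUBIC))
E
```

```text
[0.55429297 0.24421344 0.16231998] 0.037933044191364014 59.666935942077544
248 241 proj tcp [246.97419562 237.95202339] bottom if z-0.035 [248.74577752 242.06807737]
crop origin 208 191 x7
```

View pics/g2.png

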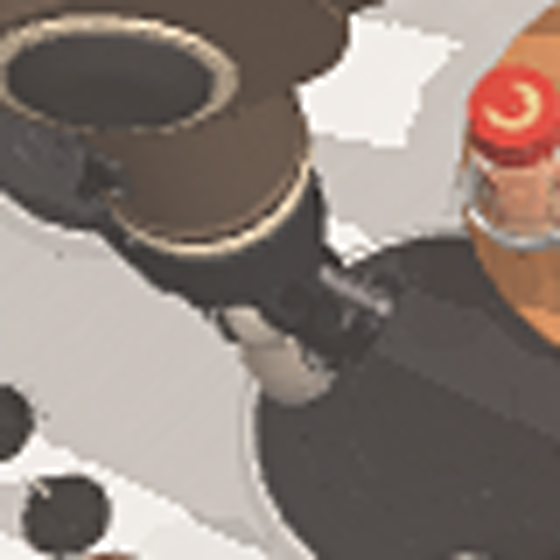

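The shaker hangs upright in the fingers: its cap is at crop (240,325) and its underside at (295,390). I'll raise it over the jars and carry it to the bay.

```bash
python3 - <<'E'
from h import *
s=env.read_state(); print(np.round(s['eef_pos'],4),s['t'],np.round(s['eef_rot'],3))
plan([([.5526,.243,.21],1.951,2),([.478,-.058,.21],1.951,8)],p=[.5526,.243,.159],rot=[np.pi,0,1.951])
E
```

```text
[0.5543 0.2442 0.1623] 5.75 [ 3.137 -0.     1.951]
[[[0,0,-0.0255,0,0,0],[0,0,-0.0255,0,0,0],[-0.0315,-0.0226,0,0,0,0],[-0.0315,-0.0226,0,0,0,0],[-0.0315,-0.0226,0,0,0,0]]]
[[[-0.0315,-0.0226,0,0,0,0],[-0.0315,-0.0226,0,0,0,0],[-0.0315,-0.0226,0,0,0,0],[-0.0315,-0.0226,0,0,0,0],[-0.0315,-0.0226,0,0,0,0]]]
```

>>> jog_arm:
  increments:
    - [[0, 0, -0.0255, 0, 0, 0], [0, 0, -0.0255, 0, 0, 0], [-0.0315, -0.0226, 0, 0, 0, 0], [-0.0315, -0.0226, 0, 0, 0, 0], [-0.0315, -0.0226, 0, 0, 0, 0]]

```text
t: 6.25
eef_pos: [0.5245, 0.1292, 0.2087]
eef_rot: [3.141, 0.0, 1.952]
wrist_force: [-0.0, -0.9, -0.5]
finger_gap: 0.038
finger_force: 59.8
```

>>> jog_arm:
  increments:
    - [[-0.0315, -0.0226, 0, 0, 0, 0], [-0.0315, -0.0226, 0, 0, 0, 0], [-0.0315, -0.0226, 0, 0, 0, 0], [-0.0315, -0.0226, 0, 0, 0, 0], [-0.0315, -0.0226, 0, 0, 0, 0]]

```text
t: 6.75
eef_pos: [0.478, -0.0593, 0.2088]
eef_rot: [3.141, 0.001, 1.951]
wrist_force: [1.3, -0.7, -0.6]
finger_gap: 0.0378
finger_force: 59.8
```

>>> jog_arm:
  increments:
    - [[0, 0, 0.02, 0, 0, 0], [0, 0, 0.02, 0, 0, 0], [0, 0, 0.02, 0, 0, 0], [0, 0, 0.01, 0, 0, 0], [0, 0, 0.01, 0, 0, 0]]

```text
t: 7.25
eef_pos: [0.4787, -0.0578, 0.1281]
eef_rot: [3.141, 0.0, 1.951]
wrist_force: [-0.4, -0.1, -0.4]
finger_gap: 0.0376
finger_force: 59.8
```

```bash
python3 - <<'E'
from h import *
S=cam('side'); s=env.read_state(); p=np.array(s['eef_pos']); print(p.round(4),s['eef_rot'],s['finger_gap'])
x0,y0=285,155; print('bay mouth px',proj(S,[.478,-.057,.064])-[x0,y0],'bottom px',proj(S,p-[0,0,.037])-[x0,y0])
a=S[0][y0:y0+80,x0:x0+90]
cv2.imwrite('pics/b1.png',cv2.resize(a,None,fx=7,fy=7,interpolation=cv2.INTER_CUBIC))
E
```

```text
[ 0.478  -0.0578  0.1268] [-3.14047321e+00 -7.85260392e-04  1.95100914e+00] 0.03803145482258877
bay mouth px [45.07719652 49.15911685] bottom px [45.40969754 45.65423306]
```

View pics/b1.png

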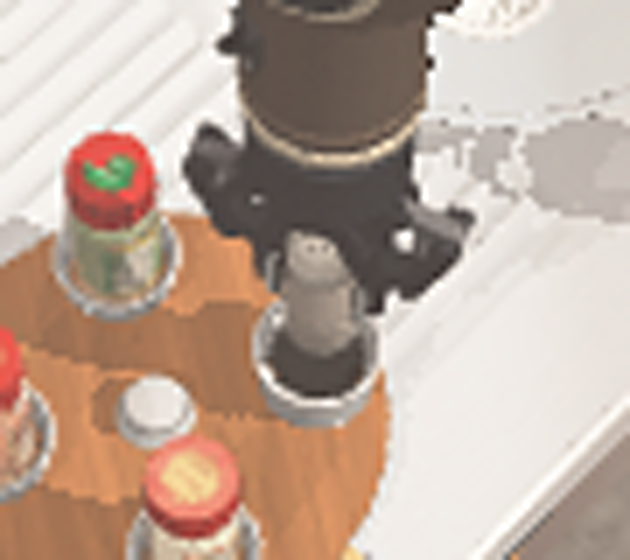

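Side crop: the shaker's cap is at (316,243) and its body is centred near x=326 with the lower edge at y≈355. It sits over the collar mouth, centred at (318,350). I'll check the offset numerically.

```bash
python3 - <<'E'
from h import *
S=cam('side'); s=env.read_state(); p=np.array(s['eef_pos']); print(p.round(4))
th=np.linspace(0,6.283,60)
def box(c,r,z):
    q=np.array([proj(S,[c[0]+r*np.cos(a),c[1]+r*np.sin(a),z])-[285,155] for a in th])*7+3; return q.min(0).round(),q.max(0).round()
z=p[2]-.037
for n,c,r,zz in (('bottom',p,.022,z),('shoulder',p,.022,z+.066),('cap',p,.014,z+.087),('mouth',(.478,-.057),.031,.064)): print(n,*box(c,r,zz))
g=cv2.cvtColor(S[0],cv2.COLOR_BGR2GRAY)
for v in (199,201,203): print(v,g[v,318:345].tolist())
print('px per mm y,x',proj(S,p)-proj(S,p+[0,.001,0]),proj(S,p)-proj(S,p+[.001,0,0]))
E
```

```text
[ 0.4781 -0.0578  0.1276]
bottom [276. 283.] [365. 362.]
shoulder [278. 218.] [370. 299.]
cap [295. 211.] [355. 263.]
mouth [257. 293.] [380. 403.]
199 [128, 128, 135, 131, 133, 181, 151, 168, 129, 127, 129, 130, 139, 145, 150, 155, 162, 102, 137, 95, 67, 93, 233, 225, 219, 220, 240]
201 [129, 127, 128, 157, 166, 151, 186, 133, 118, 124, 125, 126, 137, 140, 149, 149, 156, 156, 168, 155, 198, 227, 220, 217, 238, 236, 235]
203 [128, 128, 125, 188, 145, 152, 90, 74, 93, 117, 117, 117, 122, 125, 135, 136, 147, 115, 89, 135, 135, 231, 240, 237, 235, 233, 230]
px per mm y,x [ 0.20037443 -0.19022297] [0.21773681 0.17946634]
```

>>> jog_arm:
  increments:
    - [[0, 0, 0.01, 0, 0, 0], [0, 0, 0.008, 0, 0, 0], [0, 0, 0.007, 0, 0, 0], [0, 0, 0.004, 0, 0, 0], [0, 0, 0.003, 0, 0, 0]]

```text
t: 7.85
eef_pos: [0.4785, -0.0579, 0.0959]
eef_rot: [-3.141, -0.0, 1.951]
wrist_force: [0.1, 0.3, -1.3]
finger_gap: 0.0377
finger_force: 59.8
```

>>> jog_arm:
  increments:
    - [[0, 0, 0.002, 0, 0, 0], [0, 0, 0.002, 0, 0, 0], [0, 0, 0.002, 0, 0, 0], [0, 0, 0.002, 0, 0, 0], [0, 0, 0.002, 0, 0, 0]]

```text
t: 8.35
eef_pos: [0.479, -0.058, 0.0867]
eef_rot: [3.141, 0.001, 1.951]
wrist_force: [-1.2, 0.6, 5.3]
finger_gap: 0.0375
finger_force: 60.8
```

>>> jog_arm:
  increments:
    - [[0, 0, 0.002, 0, 0, 0], [0, 0, 0.002, 0, 0, 0], [0, 0, 0.002, 0, 0, 0], [0, 0, 0.001, 0, 0, 0], [0, 0, 0.001, 0, 0, 0]]

```text
t: 8.85
eef_pos: [0.4798, -0.0584, 0.0797]
eef_rot: [3.14, 0.002, 1.951]
wrist_force: [-3.0, -1.9, 22.7]
finger_gap: 0.038
finger_force: 63.6
```

>>> jog_arm:
  increments:
    - [[0, 0, 0.001, 0, 0, 0], [0, 0, 0.001, 0, 0, 0], [0, 0, 0.001, 0, 0, 0], [0, 0, 0.001, 0, 0, 0], [0, 0, 0.001, 0, 0, 0]]

```text
t: 9.35
eef_pos: [0.4829, -0.0597, 0.0782]
eef_rot: [3.135, 0.008, 1.95]
wrist_force: [-7.2, -5.9, 56.8]
finger_gap: 0.0378
finger_force: 69.0
```

>>> jog_arm:
  increments:
    - [[0, 0, -0.001, 0, 0, 0], [0, 0, -0.001, 0, 0, 0], [0, 0, -0.001, 0, 0, 0], [0, 0, 0, 0, 0, 0], [0, 0, 0, 0, 0, 0]]

```text
t: 9.85
eef_pos: [0.4819, -0.0591, 0.0794]
eef_rot: [3.136, 0.005, 1.95]
wrist_force: [-2.1, -3.3, 27.9]
finger_gap: 0.038
finger_force: 64.5
```

```bash
python3 - <<'E'
from h import *
S=cam('side'); s=env.read_state(); p=np.array(s['eef_pos']); print(p.round(4),s['wrist_force'],s['t'])
x0,y0=285,155
a=S[0][y0:y0+80,x0:x0+90]
cv2.imwrite('pics/b2.png',cv2.resize(a,None,fx=7,fy=7,interpolation=cv2.INTER_CUBIC))
for n,c,r,zz in (('seated cap',(.4782,-.0572),.014,.129),('seated shoulder',(.4782,-.0572),.022,.108),('12mm higher shoulder',(.4782,-.0572),.022,.12),('mouth',(.4782,-.0572),.031,.064)):
    q=np.array([proj(S,[c[0]+r*np.cos(t),c[1]+r*np.sin(t),zz])-[x0,y0] for t in np.linspace(0,6.28,50)])*7+3; print(n,q.min(0).round(),q.max(0).round())
E
```

```text
[ 0.4819 -0.0591  0.0794] [-1.86709792 -2.86688706 28.50681064] 9.9
seated cap [293. 261.] [351. 312.]
seated shoulder [276. 267.] [366. 346.]
12mm higher shoulder [276. 255.] [367. 335.]
mouth [257. 292.] [380. 402.]
```

View pics/b2.png

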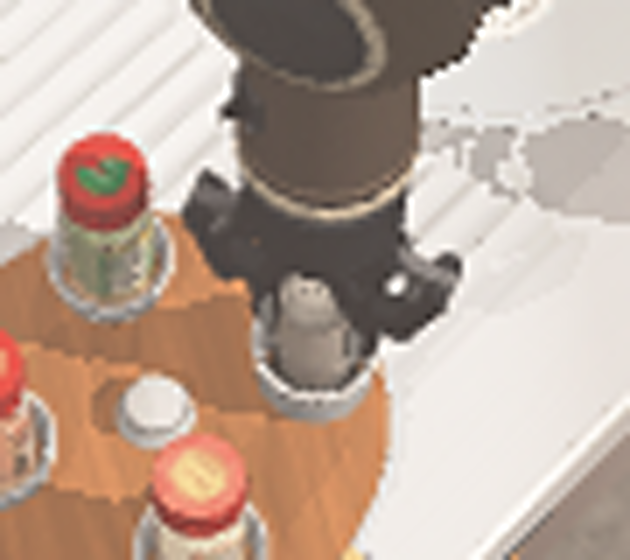

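The shaker stands down inside the collar (cap at crop (305,285), collar at 255–378). The hard stop came at TCP z≈0.079, about 12 mm after first contact at 0.090, so the seat is home. Next I ease the push and turn along the arc.

```bash
python3 - <<'E'
from h import *
ax=np.array([.5233,.0138]); a0=np.deg2rad(237.8); p0=[*(ax+.085*np.r_[np.cos(a0),np.sin(a0)]),.08]
w=[]
for i in range(1,21):
    a=a0-1.021*i/20; w.append(([*(ax+.085*np.r_[np.cos(a),np.sin(a)]),.08],1.951-1.021*i/20,1))
plan(w,p=p0,rot=[np.pi,0,1.951]); print(p0,w[-1])
E
```

```text
[[[0.0036,-0.0025,0,0,0,0.0511],[0.0036,-0.0025,0,0,0,0.0511],[0.0036,-0.0025,0,0,0,0.051],[0.0036,-0.0025,0,0,0,0.0511],[0.0036,-0.0025,0,0,0,0.051]]]
[[[0.0036,-0.0025,0,0,0,0.051],[0.0036,-0.0025,0,0,0,0.0511],[0.0036,-0.0025,0,0,0,0.0511],[0.0036,-0.0025,0,0,0,0.051],[0.0036,-0.0025,0,0,0,0.0511]]]
[[[0.0036,-0.0025,0,0,0,0.051],[0.0036,-0.0025,0,0,0,0.0511],[0.0036,-0.0025,0,0,0,0.0511],[0.0036,-0.0025,0,0,0,0.051],[0.0036,-0.0025,0,0,0,0.051]]]
[[[0.0036,-0.0025,0,0,0,0.0511],[0.0036,-0.0025,0,0,0,0.051],[0.0036,-0.0025,0,0,0,0.0511],[0.0036,-0.0025,0,0,0,0.051],[0.0036,-0.0025,0,0,0,0.0511]]]
[np.float64(0.47800551653398793), np.float64(-0.05812641912084295), 0.08] ([np.float64(0.4383063253025167), np.float64(0.01483694812714272), 0.08], 0.9300000000000002, 1)
```

>>> jog_arm:
  increments:
    - [[0, 0, -0.001, 0, 0, 0], [0, 0, -0.0005, 0, 0, 0], [0, 0, 0, 0, 0, 0], [0, 0, 0, 0, 0, 0], [0, 0, 0, 0, 0, 0]]

```text
t: 10.4
eef_pos: [0.481, -0.0586, 0.0798]
eef_rot: [3.137, 0.003, 1.95]
wrist_force: [-0.2, -1.9, 16.4]
finger_gap: 0.0376
finger_force: 62.7
```

>>> jog_arm:
  increments:
    - [[0.0036, -0.0025, 0, 0, 0, 0.051], [0.0036, -0.0025, 0, 0, 0, 0.051], [0.0036, -0.0025, 0, 0, 0, 0.051], [0.0036, -0.0025, 0, 0, 0, 0.051], [0.0036, -0.0025, 0, 0, 0, 0.051]]

```text
t: 10.9
eef_pos: [0.4638, -0.045, 0.0798]
eef_rot: [3.137, 0.002, 1.693]
wrist_force: [-1.0, -4.2, 18.5]
finger_gap: 0.0374
finger_force: 63.0
```

>>> jog_arm:
  increments:
    - [[0.0036, -0.0025, 0, 0, 0, 0.051], [0.0036, -0.0025, 0, 0, 0, 0.051], [0.0036, -0.0025, 0, 0, 0, 0.051], [0.0036, -0.0025, 0, 0, 0, 0.051], [0.0036, -0.0025, 0, 0, 0, 0.051]]

```text
t: 11.4
eef_pos: [0.4505, -0.0273, 0.0797]
eef_rot: [3.138, 0.001, 1.438]
wrist_force: [-2.2, -4.1, 21.7]
finger_gap: 0.0378
finger_force: 63.4
```

>>> jog_arm:
  increments:
    - [[0.0036, -0.0025, 0, 0, 0, 0.051], [0.0036, -0.0025, 0, 0, 0, 0.051], [0.0036, -0.0025, 0, 0, 0, 0.051], [0.0036, -0.0025, 0, 0, 0, 0.051], [0.0036, -0.0025, 0, 0, 0, 0.051]]

```text
t: 11.9
eef_pos: [0.4422, -0.0066, 0.0797]
eef_rot: [3.138, 0.0, 1.183]
wrist_force: [-5.0, -2.4, 23.2]
finger_gap: 0.038
finger_force: 63.7
```

>>> jog_arm:
  increments:
    - [[0.0036, -0.0025, 0, 0, 0, 0.051], [0.0036, -0.0025, 0, 0, 0, 0.051], [0.0036, -0.0025, 0, 0, 0, 0.051], [0.0036, -0.0025, 0, 0, 0, 0.051], [0.0036, -0.0025, 0, 0, 0, 0.051]]

```text
t: 12.4
eef_pos: [0.4396, 0.0155, 0.0796]
eef_rot: [3.139, -0.001, 0.928]
wrist_force: [-3.7, -0.9, 23.4]
finger_gap: 0.0376
finger_force: 63.7
```

>>> jog_arm:
  increments:
    - [[0, 0, 0, 0, 0, 0], [0, 0, 0, 0, 0, 0], [0, 0, 0, 0, 0, 0], [0, 0, 0, 0, 0, 0], [0, 0, 0, 0, 0, 0]]

```text
t: 12.9
eef_pos: [0.4397, 0.016, 0.0797]
eef_rot: [3.139, -0.002, 0.931]
wrist_force: [-3.6, 0.1, 22.3]
finger_gap: 0.0376
finger_force: 63.6
```

```bash
python3 - <<'E'
from h import *
S=cam('side'); s=env.read_state(); p=np.array(s['eef_pos']); print(p.round(4),np.round(s['wrist_force'],1),s['t'],s['finger_force'])
x0,y0=265,165
a=S[0][y0:y0+85,x0:x0+100]
cv2.imwrite('pics/e1.png',cv2.resize(a,None,fx=7,fy=7,interpolation=cv2.INTER_CUBIC))
m=[.4383,.0148]
print('mouth expected',(proj(S,[*m,.064])-[x0,y0])*7+3,'bottom jar mouths expected',[((proj(S,[.5233+.085*np.cos(t),.0138+.085*np.sin(t),.134])-[x0,y0])*7+3).round() for t in np.deg2rad([89.5,-.5,-90.5])])
E
```

```text
[0.4397 0.016  0.0796] [-4.4  0.5 23.3] 12.95 63.604936879710294
mouth expected [418.83312358 422.19009106] bottom jar mouths expected [array([163., 366.]), array([167., 142.]), array([414., 138.])]
```

View pics/e1.png

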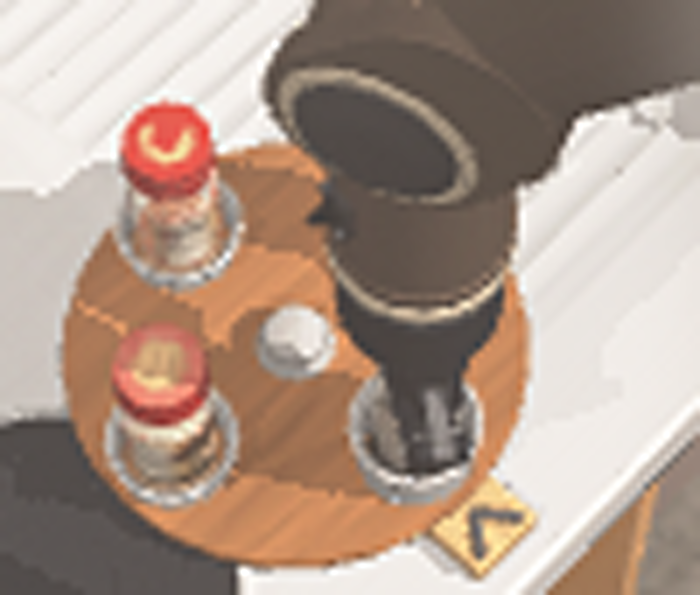

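In the side crop the jar tops are at (160,360) and (165,140), and the bay mouth is at (415,425). All three are within 1 px (about 4 mm) of where they should be with the bay at the arrow. The grip is 64 N and everything is still, so I'm handing in.

```bash
python3 -c "
from h import *
print(env.sign_off())"
```

```text
the job is handed in; nothing more can be done
None
```

I've handed the job in: the shaker is pressed fully down in the bay, the bay is turned to within about 4 mm of the arrow mark, and the fingers still grip it (about 64 N); no verdict was returned.

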